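Seat the serving tray in the sprung tray dispenser

ROBOT

A 7-joint arm with a two-finger parallel gripper is mounted at the origin on a cart in front of the work surface, level with it; the furniture and walls round the work are solid. World frame = base frame: x ahead of the robot, y to its left, z up, the work surface at z = 0. Lengths are in m, angles in rad, forces in N, time in s.
With the tool pointing down it reaches from about 0.4 to 0.85 m from the base axis. Payload 10.4 kg.
Tool frame: the origin (TCP) lies midway between the tips of the shut fingers; the grasp point (between the pads) lies 19 mm behind it (r.grip_point_offset is the distance from the TCP to the grasp point, in m); z points along the fingers, y is the line along which they close (so a half turn about z gives the same grasp; the last joint's range is limited). The gripper opens to 85 mm and grips with 20 to 120 N. Pads are 22 mm wide; open, the fingers measure 114 mm over their backs; the gripper's body (76 mm by 85 mm) begins 54 mm behind the grasp point. The pads swing forward as they close: fully open they stand 13 mm farther back than shut.
Start: joints at [-1.31, 0.332, -0.065, 1.46, 0.022, 1.35, -0.088], TCP at [0.175, 0.6, 0.231] pointing down, gripper open.
Joint ranges: [-2.6, 2.6], [-0.5, 2.12], [-1.47, 1.34], [0.16, 2.42], [-1.27, 4.41], [0.06, 2.06], [-2.6, 2.6]. Speed limits (rad/s): [2.22, 2.22, 2.79, 2.79, 3.14, 3.14, 3.14].

INTERFACE

Orientations are given as a rotation vector (axis times angle).
In Python, from plant import r, get_image, camera_params gives the robot as it stands. Calls block until the motion is done:
- r.move_ptp(position, orientation): joint-space move of the TCP to a pose.
- r.move_straight(position, velocity=0.15, rotation=None): straight line of the TCP; rotation=None keeps the orientation; velocity is the mean speed in m/s.
- r.set_joints(angles): joint-space move.
- r.grip(opening, force=None): opening from 0.0 (shut) to 1.0 (fully open); force is the grip in N (None keeps the last); returns when the fingers have stopped.
- r.hold(seconds).
- r.ik(position, orientation): joint angles nearest the present ones, or None.
- r.state(): the state.
- get_image(name): name is "side" or "top"; returns (picture, depth): 420x560x3 uint8, red, green, blue; 420x560 float32, m along the optical axis (not along the pixel's ray), 0 where there is no reading.
- camera_params(name): a dict with "fx", "fy", "cx", "cy" (pixels), "xyz" and "rotation" of the camera in the world. Camera axes: x right, y up, looking along -z (the intrinsics and any distortion apply to the point x, -y, -z); pixel columns grow to the right and rows downward; lengths in m; the calibration is good to about 2 mm. A picture is of the moment at which its call begins. camera_params takes no time and is no camera call.
A pose or a line that the arm cannot do raises r.IKError and nothing moves.
- r.hand_in(): hands the job in; it is judged then, once.
The state is a dict: "clock": time; "joint_positions": joint angles; "joint_vel": joint speeds; "tau": joint torques, N m; "ee_pos": TCP position; "orientation": TCP orientation; "force": force on the tool from outside, world axes, zero at the start; "moment": the same for the moment, N m; "opening": opening from 0.0 (shut) to 1.0 (fully open); "grasp_force": force on a finger pad.
Only numpy, scipy, OpenCV 4.12 (cv2) and the standard library are available. Lean on these libraries where they do the work, as an engineer would, in place of code of your own. Each camera call takes 0.05 s, during which the arm holds its last target. There are 200 camera calls.

TASK

The wooden serving tray lies half-way into the tray dispenser, riding too high on the sprung lift plate to go under the two keeper springs at the back. With the fingertips, press the tray down hard against the lift plate and, keeping it down, slide it back under both keeper springs until it is fully home against the back wall, then let go so the springs hold it. Do not lift the tray, and leave the other things on the bar where they are.

Things in the scene. Friction and masses are not known exactly. Their poses are not given: they have to be found in the camera images.
- tray: Brown wooden serving tray to slide home, 130 (x) x 200 (y) mm, 0.24 kg. Flat deck 8 mm thick; along each 200 mm edge a lip 8 mm wide stands 8 mm above the deck (16 mm overall). Origin: centre of the underside; +x points to the dispenser's back wall. Starts flat on the raised lift plate, 38 to 54 mm short of home, overhanging towards the robot.
- tray_lip (a point): Foot of the inner face of the tray's back lip, at mid-width, on the deck's upper surface (tray x +57 mm, 8 mm above the underside). Fingertips pressing on the deck just in front of it can push against the 8 mm high lip. This lip goes under the keepers first.
- dispenser: Low steel tray dispenser, open at the front and fixed to the worktop: 150 (x) x 212 (y) mm, 57 mm high. Origin: middle of its underside, right below the tray's centre when the tray is home; +x points to the back wall and is the sliding direction. Side walls (inner faces y +-102 mm, top 49 mm) guide the tray with 2 mm play a side. Open from above between the keepers.
- back_stop (a point): Middle of the top edge of the back wall's inner face, 66.5 mm behind the dispenser's origin; the tray home is against it (1.5 mm or less away). The wall's top is at z = 49 mm.
- nose_left (a point): Lower front edge of the rigid turned-down nose of the left keeper, at dispenser x 34, y +88, z 45 mm. The keeper's steel frame behind it, open over its leaf spring, spans x 34..79, |y| 70..106 mm, top z 57 mm, over that end of the tray. Lip tops of the unpressed tray are at z = 50 mm and butt against it; the lip clears it with the tray pressed down more than 5 mm, easily at 8 to 12 mm.
- nose_right (a point): Lower front edge of the rigid turned-down nose of the right keeper, at dispenser x 34, y -88, z 45 mm. The keeper's steel frame behind it, open over its leaf spring, spans x 34..79, |y| 70..106 mm, top z 57 mm, over that end of the tray. Lip tops of the unpressed tray are at z = 50 mm and butt against it; the lip clears it with the tray pressed down more than 5 mm, easily at 8 to 12 mm.
- lift_plate (a joint): Travel (m) of the sprung lift plate under the tray, 130 x 198 mm, centred in the dispenser, always level. 0 = up: its top at z = 34 mm, the tray's deck at z = 42 mm. Grows as it is pressed; stop at 0.014. About 6 N to start, 13 N at the bottom, less the tray's weight. Rests near 0.008 with the tray home and let go, held down by the keepers.
- keeper_left (a joint): Rise (m) of the bow-shaped leaf spring, 16 mm wide, in the left keeper at dispenser y +84 mm. 0 = relaxed: lowest part (x 54..65 mm) at z = 39 mm, front ramp rising to about z = 46 mm at x 38. Grows as the tray's lip pushes it up; stop at 0.007. 1 N preload plus 1 N per mm; about 0.003 with the tray home.
- keeper_right (a joint): Rise (m) of the bow-shaped leaf spring, 16 mm wide, in the right keeper at dispenser y -84 mm. 0 = relaxed: lowest part (x 54..65 mm) at z = 39 mm, front ramp rising to about z = 46 mm at x 38. Grows as the tray's lip pushes it up; stop at 0.007. 1 N preload plus 1 N per mm; about 0.003 with the tray home.
- cup: Bystander, leave alone: cream ceramic demitasse, 65 x 83 x 53 mm, right front. Origin: centre of the underside.
- pitcher: Bystander, leave alone: small steel milk pitcher, 65 x 96 x 80 mm, far right front. Origin: centre of the underside.
- cocoa: Bystander, leave alone: red-capped spice jar, 45 mm diameter, 108 mm high, left edge. Origin: centre of the underside.
- shot: Bystander, leave alone: shot glass, 48 mm diameter, 61 mm high, left edge, further back. Origin: centre of the underside.
- timer: Bystander, leave alone: small white drip timer, 58 x 62 x 18 mm, behind the dispenser to the right. Origin: centre of the underside.
- candle: Bystander, leave alone: tea light, 38 mm diameter, 15 mm high, behind the dispenser. Origin: centre of the underside.
- canister: Bystander, leave alone: black bean canister, 68 mm diameter, 138 mm high, behind the grinder. Origin: centre of the underside.

How it is judged:
By the outcome, as a careful person would: the job done as asked, in the order asked, and still so for the second after the job is handed in, with the robot touching nothing.
It also fails if it takes over 32 s, if anything falls off the work surface, if the arm or the gripper's body presses on something with over 40 N, if the wrist force passes 120 N, or if a joint passes its speed limit or range.

## Working session

There is one attempt and no reset: what is moved stays moved. The work goes in short steps, each a Python script; the robot and the scene stay as the last script left them, time stands still between calls to the robot, and variables do not carry over. Pictures are saved under pics/ and viewed, at most 10 in all, crops included, and the job is handed in when it is done.

```bash
ls; mkdir -p pics; python3 - <<'E'
from plant import r,get_image,camera_params
import cv2,numpy as np
for n in("top","side"):
    im,d=get_image(n); cv2.imwrite(f"pics/{n}0.png",im[:,:,::-1]); np.savez(f"{n}0.npz",im=im,d=d)
    print(n,camera_params(n))
s=r.state();print(s)
E
```

```text
pics
top {'fx': 454.3185115718745, 'fy': 454.3185115718745, 'cx': 276.89934441252797, 'cy': 218.74939987611586, 'xyz': array([ 0.33388989, -0.05240038,  1.29734194]), 'rotation': array([ 0.12650929, -0.12471633, -1.57496247])}
side {'fx': 448.7910264760703, 'fy': 448.7910264760703, 'cx': 276.01380987134826, 'cy': 205.6409924398768, 'xyz': array([0.47853871, 0.75888118, 0.79910832]), 'rotation': array([ 0.06336745, -1.20592237, -2.80587954])}
{'clock': 0.1, 'joint_positions': array([-1.30959516,  0.33280327, -0.06467274,  1.4608488 ,  0.02161727,
        1.34989126, -0.08850862]), 'joint_vel': array([-3.58257607e-04, -1.89147732e-03,  7.40199444e-04, -2.52402230e-03,
       -6.32536502e-05, -1.42794482e-03, -8.85618321e-04]), 'tau': array([ 1.70043615e-03, -6.26751065e+01,  4.93202498e-02, -3.92425025e+01,
        1.62714114e-02,  6.98420117e-03, -5.54987992e-05]), 'ee_pos': array([0.17493602, 0.59967662, 0.23060288]), 'orientation': array([-4.44303584e-01, -3.10991826e+00,  1.96550937e-03]), 'force': array([ 0.06488435,  0.44489255, -0.02363752]), 'moment': array([ 0.06732135,  0.06253424, -0.05462311]), 'grasp_force': 0.0, 'opening': 1.0012962599623318}
```

View pics/top0.png

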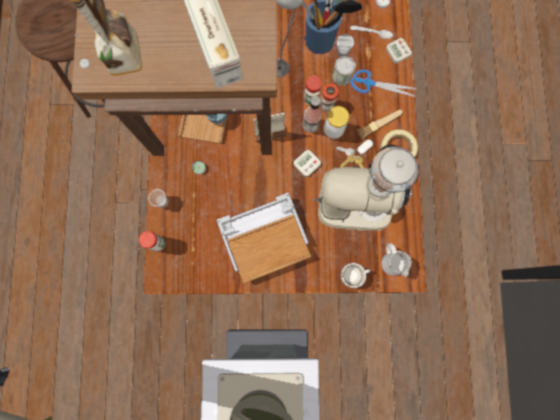

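View pics/side0.png

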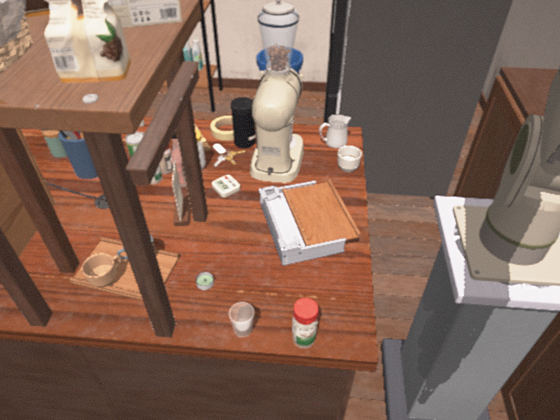

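The top view shows the dispenser around (265,238), turned about 20°, with its back wall at (220,225)–(290,198) and the tray's front edge at (243,281)–(311,258). I'll fit its geometry next.

```bash
cat > h.py <<'E'
import numpy as np,cv2
from plant import r,get_image,camera_params
from scipy.spatial.transform import Rotation as R
def cam(n):
    c=camera_params(n); return c,R.from_rotvec(c['rotation']).as_matrix()
def cloud(n,d):
    c,M=cam(n); v,u=np.mgrid[:d.shape[0],:d.shape[1]]
    P=np.stack([(u-c['cx'])/c['fx']*d,-(v-c['cy'])/c['fy']*d,-d],-1)
    return P@M.T+c['xyz']
def ray(n,uv,z):
    c,M=cam(n); uv=np.atleast_2d(uv).astype(float)
    q=np.c_[(uv[:,0]-c['cx'])/c['fx'],-(uv[:,1]-c['cy'])/c['fy'],-np.ones(len(uv))]@M.T
    return c['xyz']+q*((z-c['xyz'][2])/q[:,2])[:,None]
E
python3 - <<'E'
from h import *
np.set_printoptions(precision=4,suppress=True)
for n,box in(("top",(190,320,180,295)),("side",(235,375,165,280))):
    f=np.load(f"{n}0.npz");im,d=f['im'],f['d'];P=cloud(n,d)
    t=P[(abs(P[...,0]-.35)<.3)&(abs(P[...,1])<.3)&(abs(P[...,2])<.1)]
    hs=cv2.cvtColor(im,cv2.COLOR_RGB2HSV)
    z=P[...,2]; u0,u1,v0,v1=box
    w=np.zeros(z.shape,bool);w[v0:v1,u0:u1]=1
    m=w&(z>.025)&(z<.075)&(d>0)
    m=cv2.morphologyEx(m.astype(np.uint8),cv2.MORPH_OPEN,np.ones((3,3)))
    k,l,st,_=cv2.connectedComponentsWithStats(m);i=1+st[1:,4].argmax();m=(l==i)
    tan=m&(hs[...,1]>90)
    met=m&(hs[...,1]<60)
    for nm,q in(("all",m),("tan",tan),("met",met)):
        p=P[q]; print(n,nm,len(p),'z pct',np.percentile(p[:,2],[5,50,95]),'table',np.median(z[w&(z<.02)&(d>0)]))
        rc=cv2.minAreaRect(p[:,:2].astype(np.float32)); print(rc); print(cv2.boxPoints(rc).tolist())
    o=im.copy();o[tan]=[0,255,0];o[met]=[0,0,255]
    c=np.hstack([cv2.resize(x[v0-10:v1+10,u0-10:u1+10],None,fx=2.6,fy=2.6,interpolation=cv2.INTER_CUBIC) for x in(im,o)])
    cv2.imwrite(f"pics/{n}1.png",c[:,:,::-1]);np.save(f"{n}m.npy",np.stack([tan,met]))
a=cv2.imread("pics/top1.png");b=cv2.imread("pics/side1.png");w=max(a.shape[1],b.shape[1])
f=lambda x:cv2.copyMakeBorder(x,0,0,0,w-x.shape[1],0)
o=np.vstack([f(a),f(b)]);s=min(1,600/o.shape[0],800/o.shape[1]);cv2.imwrite("pics/c1.png",cv2.resize(o,None,fx=s,fy=s))
E
```

```text
top all 4869 z pct [0.0317 0.0415 0.0531] table -0.0005941088790251126
((0.4834939241409302, -0.01583610475063324), (0.1891258805990219, 0.21257004141807556), 20.84146499633789)
[[0.3573039472103119, 0.049850597977638245], [0.4329328238964081, -0.14881065487861633], [0.6096838712692261, -0.08152280747890472], [0.5340549945831299, 0.11713844537734985]]
top tan 3251 z pct [0.0376 0.042  0.0489] table -0.0005941088790251126
((0.45421525835990906, -0.027223363518714905), (0.12632720172405243, 0.19953374564647675), 20.776391983032227)
[[0.3597695827484131, 0.04365035891532898], [0.4305485486984253, -0.14290809631347656], [0.548660933971405, -0.09809708595275879], [0.4778819680213928, 0.08846136927604675]]
top met 1556 z pct [0.0298 0.0358 0.0575] table -0.0005941088790251126
((0.5022849440574646, -0.008682474493980408), (0.14891259372234344, 0.21257004141807556), 20.841468811035156)
[[0.3948860168457031, 0.06415782868862152], [0.4705148935317993, -0.13450340926647186], [0.6096838712692261, -0.08152277767658234], [0.5340549945831299, 0.11713846027851105]]
side all 5238 z pct [0.0325 0.042 
[... 327 characters left out ...]
an 3140 z pct [0.0398 0.0423 0.0501] table 1.827729009878931e-05
((0.4525684118270874, -0.0269479900598526), (0.13188888132572174, 0.2061101794242859), 20.49196434020996)
[[0.35471972823143005, 0.04650034382939339], [0.42687395215034485, -0.1465674638748169], [0.5504170656204224, -0.10039632022380829], [0.47826287150382996, 0.0926714837551117]]
side met 2039 z pct [0.0299 0.0362 0.0572] table 1.827729009878931e-05
((0.4982222616672516, -0.00713387131690979), (0.1482044756412506, 0.2169438600540161), 20.726749420166016)
[[0.39052653312683105, 0.06809200346469879], [0.4673054814338684, -0.13481101393699646], [0.6059179902076721, -0.08235974609851837], [0.5291390419006348, 0.12054327130317688]]
```

View pics/c1.png

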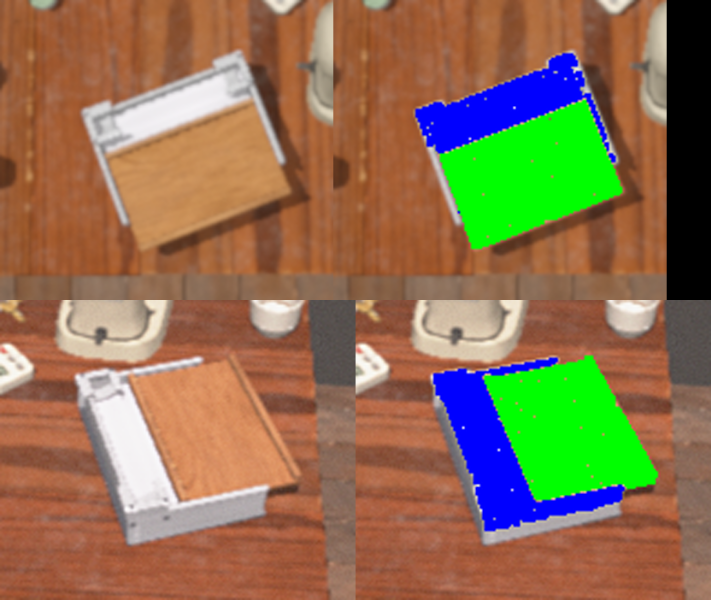

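The crops show the tray in green and the dispenser in blue, segmented cleanly in both views. The two views agree to about 3 mm: yaw is 20.8°, the tray centre is about (0.453, -0.027), and the deck is at z 0.042 as specified. The sizes match too, at 130x200 mm and 149x213 mm. Next I'll move above the press point.

```bash
cat >> h.py <<'E'
a=np.radians(20.8); ex=np.array([np.cos(a),np.sin(a),0]); ey=np.array([-ex[1],ex[0],0])
T=np.array([.4534,-.0271,0])
def ori(deg): # tool y at world angle deg, pointing down
    f=np.radians((deg+90)/2); return np.pi*np.array([np.cos(f),np.sin(f),0])
def P(x,z,y=0): return T+ex*x+ey*y+[0,0,z]
E
python3 - <<'E'
from h import *
np.set_printoptions(precision=3,suppress=True)
best=None
for d in(110.8,-69.2):
    q=r.ik(P(.043,.15),ori(d)); print(d,q)
    if q is not None and (best is None or abs(q[6])<abs(best[1][6])): best=(d,q)
o=ori(best[0]); print(best[0], r.ik(P(.043,.03),o), r.ik(P(.1,.03),o))
r.grip(0.0,30)
r.move_ptp(P(.043,.15),o)
s=r.state();print(s['clock'],s['ee_pos'],s['force'],s['opening'],s['joint_positions'])
for n in("top","side"):
    im,_=get_image(n)
    cv2.imwrite(f"pics/{n}2.png",im[:,:,::-1])
E
```

```text
110.8 [-0.699  0.109  0.675  1.935 -0.076  1.122  1.94 ]
-69.2 [-0.748  0.112  0.729  1.937 -0.083  1.122 -1.194]
-69.2 [-0.737  0.336  0.762  2.041 -0.301  0.876 -1.015] [-0.687  0.446  0.706  1.904 -0.359  0.921 -1.016]
3.3333 [ 0.494 -0.011  0.15 ] [-0.549  0.108 -0.893] -0.0010248120024785791 [-0.749  0.112  0.728  1.937 -0.083  1.122 -1.193]
```

View pics/side2.png

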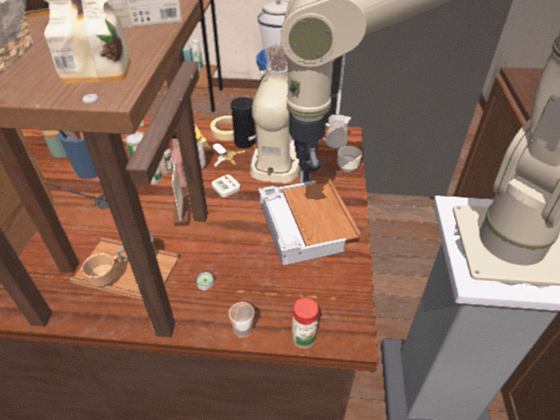

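The side view shows the arm clear of everything, with the tips above the tray near (310,185). Next is the descent and press, with force feedback.

```bash
python3 - <<'E'
from h import *
np.set_printoptions(precision=4,suppress=True)
r.move_straight(P(.041,.055),.12)
s0=r.state();f0=s0['force'];print(s0['clock'],f0)
for z in(.046,.043,.040,.037,.034,.031,.030):
    r.move_straight(P(.041,z),.03); s=r.state(); f=s['force']-f0
    print(round(s['clock'],2),z,s['ee_pos'],f)
    if f[2]>18: break
im,d=get_image("side");cv2.imwrite("pics/side3.png",cv2.resize(im[150:290,220:390],None,fx=4,fy=4)[:,:,::-1])
E
```

```text
4.375 [-0.0952 -0.5067  1.0183]
4.83 0.046 [ 0.4916 -0.0126  0.0459] [ 1.3832 -0.2992 -1.333 ]
5.08 0.043 [ 0.4916 -0.0126  0.0429] [ 0.2926  0.1428 -1.0671]
5.33 0.04 [ 0.4921 -0.0126  0.0402] [ 0.6341 -0.283   3.7095]
5.58 0.037 [ 0.4921 -0.0126  0.0373] [ 0.1852 -0.758   4.6246]
5.83 0.034 [ 0.4921 -0.0126  0.0344] [-0.8983 -0.5964  6.2618]
6.08 0.031 [ 0.4921 -0.0126  0.0314] [-0.887   1.2353  6.9583]
6.33 0.03 [ 0.4921 -0.0126  0.0305] [-1.2434 -0.5569  9.1024]
```

View pics/side3.png

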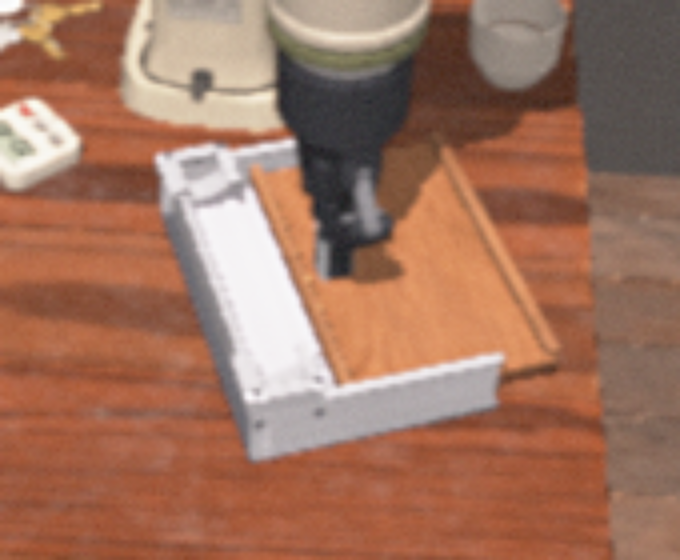

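The tray is pressed about 11.5 mm and level, with the tips on the deck just short of the back lip (crop (325,275), lip at (310,270)). Now I'll slide it back and watch the force along x.

```bash
python3 - <<'E'
from h import *
np.set_printoptions(precision=4,suppress=True)
f0=np.array([-.0952,-.5067,1.02])
x=.041; z=.0295
while x<.108:
    x+=.004 if x<.085 else .002
    r.move_straight(P(x,z),.03); s=r.state(); f=s['force']-f0
    e=s['ee_pos']-T
    print(round(s['clock'],2),round(x,3),'x %.4f y %.4f z %.4f'%(e@ex,e@ey,e[2]),'fx %.1f fy %.1f fz %.1f'%(f@ex,f@ey,f[2]))
    if f@ex<-22 or f[2]>40: break
im,d=get_image("side");cv2.imwrite("pics/side4.png",cv2.resize(im[150:290,220:390],None,fx=4,fy=4)[:,:,::-1])
E
```

```text
6.66 0.045 x 0.0445 y -0.0002 z 0.0297 fx -2.9 fy 1.4 fz 8.3
6.94 0.049 x 0.0483 y -0.0001 z 0.0296 fx -4.5 fy 1.5 fz 8.3
7.22 0.053 x 0.0523 y -0.0001 z 0.0296 fx -4.9 fy 1.6 fz 7.4
7.51 0.057 x 0.0563 y -0.0001 z 0.0296 fx -4.6 fy 0.4 fz 8.6
7.79 0.061 x 0.0604 y -0.0002 z 0.0297 fx -4.7 fy 0.7 fz 9.1
8.07 0.065 x 0.0643 y -0.0002 z 0.0297 fx -4.5 fy -0.2 fz 9.1
8.36 0.069 x 0.0684 y -0.0002 z 0.0297 fx -5.0 fy 0.8 fz 9.5
8.64 0.073 x 0.0723 y -0.0002 z 0.0297 fx -4.5 fy 1.0 fz 8.5
8.93 0.077 x 0.0764 y -0.0002 z 0.0297 fx -5.5 fy 0.5 fz 9.1
9.21 0.081 x 0.0804 y -0.0002 z 0.0297 fx -4.7 fy 0.6 fz 8.3
9.49 0.085 x 0.0844 y -0.0003 z 0.0297 fx -4.0 fy 0.6 fz 9.3
9.74 0.087 x 0.0862 y -0.0003 z 0.0297 fx -4.8 fy 0.5 fz 8.4
9.99 0.089 x 0.0881 y -0.0003 z 0.0296 fx -5.7 fy 0.2 fz 8.9
10.24 0.091 x 0.0901 y -0.0003 z 0.0296 fx -4.2 fy 0.6 fz 8.2
10.49 0.093 x 0.0920 y -0.0003 z 0.0296 fx -5.1 fy 0.3 fz 7.5
10.74 0.095 x 0.0940 y -0.0003 z 0.0296 fx -5.7 fy 0.6 fz 7.4
10.99 0.097 x 0.0942 y -0.0003 z 0.0292 fx -12.5 fy 0.7 fz 13.6
11.24 0.099 x 0.0943 y -0.0003 z 0.0288 fx -19.5 fy 2.4 fz 17.8
11.49 0.101 x 0.0943 y -0.0003 z 0.0283 fx -28.0 fy 2.4 fz 21.7
```

View pics/side4.png

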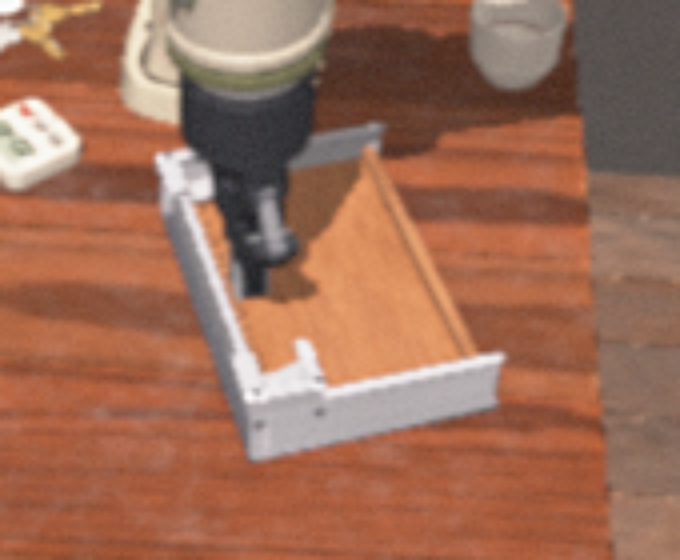

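The force rose sharply at x = 0.094, and the view shows the tray home with the back lip under both keepers. I'll release gently, ease off the push, rise as the keepers take over, back off, then withdraw.

```bash
python3 - <<'E'
from h import *
f0=np.array([-.0952,-.5067,1.02])
def go(x,z,v):
    r.move_straight(P(x,z),v); s=r.state(); f=s['force']-f0; e=s['ee_pos']-T
    print(round(s['clock'],2),'x %.4f z %.4f'%(e@ex,e[2]),'fx %.1f fz %.1f'%(f@ex,f[2]))
go(.0955,.0295,.03); go(.0955,.032,.02); go(.0955,.0345,.02); go(.0955,.0365,.02); go(.092,.038,.03); go(.090,.07,.06); go(.06,.16,.12)
r.set_joints(r.state()['joint_positions']+np.array([.9,0,0,0,0,0,0]))
print(r.state()['clock'])
np.set_printoptions(precision=4,suppress=True)
for n in("top","side"):
    im,d=get_image(n);np.savez(f"{n}5.npz",im=im,d=d)
    b=(205,330,180,295) if n=="top" else (220,390,150,290)
    cv2.imwrite(f"pics/{n}5.png",cv2.resize(im[b[2]:b[3],b[0]:b[1]],(680,560))[:,:,::-1])
    C=cloud(n,d)
    D=T+ex*.0485; X=(C-D)@ex; Y=(C-D)@ey
    hs=cv2.cvtColor(im,cv2.COLOR_RGB2HSV); m=(abs(X)<.1)&(abs(Y)<.1)&(hs[...,1]>90)&(C[...,2]>.015)&(C[...,2]<.08)
    for y0 in(-.06,-.03,0,.03,.06):
        q=m&(abs(Y-y0)<.015); print(n,y0,'x',np.percentile(X[q],[1,99]),'deck z',np.median(C[...,2][q&(abs(X)<.04)]))
E
```

```text
11.88 x 0.0942 z 0.0296 fx -7.3 fz 11.1
12.15 x 0.0942 z 0.0319 fx -5.8 fz 4.5
12.43 x 0.0941 z 0.0341 fx -5.9 fz -0.4
12.68 x 0.0942 z 0.0360 fx -5.4 fz -1.6
12.95 x 0.0927 z 0.0385 fx 0.1 fz -0.6
13.63 x 0.0900 z 0.0700 fx 0.8 fz -1.8
14.57 x 0.0598 z 0.1593 fx -0.3 fz -1.9
16.2
top -0.06 x [-0.0643  0.0608] deck z 0.03314118951134337
top -0.03 x [-0.0643  0.0608] deck z 0.0329360410204399
top 0 x [-0.0644  0.061 ] deck z 0.03303153970949757
top 0.03 x [-0.0639  0.0606] deck z 0.033227434015195456
top 0.06 x [-0.0641  0.0608] deck z 0.032948251857401245
side -0.06 x [-0.066   0.0588] deck z 0.03348285208287316
side -0.03 x [-0.0661  0.0592] deck z 0.03356438491404984
side 0 x [-0.0659  0.0597] deck z 0.03350223621665055
side 0.03 x [-0.0653  0.0591] deck z 0.033648088489615424
side 0.06 x [-0.0658  0.0581] deck z 0.0334368768818219
```

View pics/side5.png

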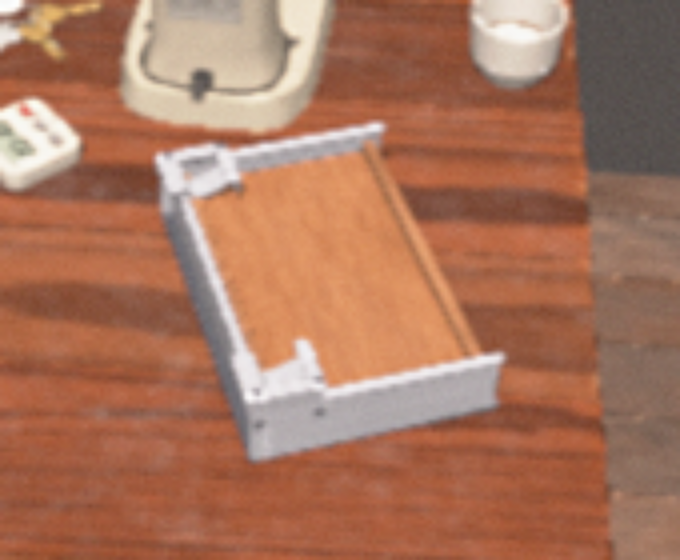

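View pics/top5.png

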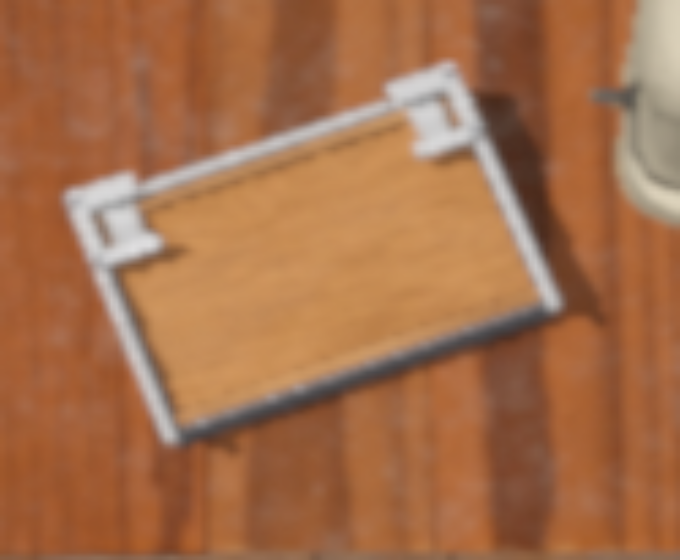

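Both views show the tray square against the back wall under both keepers. The deck is level at z of about 0.0335, so the lift plate has travelled about 8.5 mm, as expected for a held tray.

```bash
python3 -c "
from plant import r
print(r.hand_in())"
```

```text
the job is handed in; nothing more can be done
None
```

The tray is home against the back wall and held level under both keeper springs, the arm is clear, and the job was handed in at about 16 s; the result of the judging was not shown.

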